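# Shut the port covers and hold the listening probe on the pick-up disc

## Robot

A 6-joint arm with a two-finger parallel gripper is mounted at the origin on the work surface. World frame = base frame: x ahead of the robot, y to its left, z up, the work surface at z = 0. Lengths are in m, angles in rad, forces in N, time in s.
With the tool pointing down it reaches from about 0.25 to 0.775 m from the base axis. Payload 4 kg.
Tool frame: the origin (TCP) lies on the centre line of the jaws, within the pads' length; the fingertips stand 8 mm ahead of it and the grasp point (between the pads) lies 11 mm behind it; z points along the fingers, y is the direction in which the jaws open and shut (so a half turn about z gives the same grasp; the last joint's range is limited). The gripper opens to 94 mm and grips with 3 to 60 N. Pads are 16 mm wide; open, the fingers measure 119 mm over their backs; the gripper's body (75 mm by 177 mm) begins 78 mm behind the grasp point.
Start: joints at [-1.284, 0.087, 1.371, -0, 1.684, -0.103], TCP at [0.209, -0.509, 0.214] pointing down, gripper open.
Joint ranges: [-3.1, 3.1], [-0.76, 2.03], [0.27, 2.55], [-1.08, 4.22], [0.17, 2.65], [-2.57, 2.57]. Speed limits (rad/s): [2.79, 2.79, 3.14, 3.14, 3.14, 3.14].

## Interface

Orientations are given as [roll, pitch, yaw] about the fixed x, y, z axes, in that order (R = Rz(yaw) Ry(pitch) Rx(roll)).
In Python, from bench import robot, cams, close_job gives the robot as it stands.
- The arm moves only by the tool arm_command, never from a script. Its argument "plan" is one flat list of numbers, 7 for each row, row after row: the shift along the tool's x, y, z in cm, then the turn, a rotation vector about the tool's x, y, z in degrees, then the closure, from 0 (fully open) to 1 (shut). A call has 1 to 8 rows; each row shifts and turns the commanded pose from where the row before left it, along the tool's axes as they then stand; what a row does not reach is not made up. A row lasts 1/8 s, in which the tool goes at most 62.5 mm and 10.7 degrees, less where a joint would pass 70% of its speed; a pose out of reach is approached as far as the arm can. A call with a gripper value outside its range is refused whole. The fingers move at their own pace and stop on an object; the grip force is fixed at half the most. Time passes only in rows, so rows that do not move let the fingers close. It gives the time, the measured TCP pose, the force and the opening at its end, in the units of the state.
- robot.get_obs(): the state, without advancing time (a new reading comes with each control period).
- cams.snapshot(name): name is "scene" or "top"; returns a dict with "pixels" (384x512x3 uint8, red, green, blue), "fov_y" (degrees; the focal length in pixels is half the picture's height over the tangent of half this angle, whatever the lens; pixels are square), "cx", "cy" (the principal point, pixels), "camera_from_world" (4x4, takes a point from world to camera coordinates). Camera axes: x right, y up, looking along -z (the intrinsics and any distortion apply to the point x, -y, -z); pixel columns grow to the right and rows downward; lengths in m; the calibration is good to about 2 mm. A picture is of the moment at which its call begins. There is no depth.
- close_job(): hands the job in, once; it reports no verdict.
The state is a dict: "time": time; "joint_positions": joint angles; "qvel": joint speeds; "joint_torque": joint torques, N m; "tool_pos": TCP position; "ee_rot": TCP orientation; "wrist_force": force on the tool from outside, world axes, zero at the start; "wrist_torque": the same for the moment, N m; "width": finger opening in m.
Only numpy, scipy, OpenCV 4.12 (cv2) and the standard library are available. Lean on these libraries where they do the work, as an engineer would, in place of code of your own. Each camera call takes 0.05 s, during which the arm holds its last target.

## Task

First press the two hinged black port covers on the sloping console down until each clicks and stays shut. Then take the leak-listening probe out of its stand and hold its sprung tip on the dark spot in the middle of the steel pick-up disc, with the probe square to the sloping panel and pressed lightly, so that the tip is pushed in about half way and never bottoms hard. Finish like that, still holding the probe on the spot: do not put it down or let go. Leave the filter, the bottle and the mouse where they are.

Things in the scene. Friction and masses are not known exactly. Their poses are not given: they have to be found in the camera images.
- console: Blue sheet-steel wedge-shaped test console, fixed, 240 (its x) x 280 (its y) mm, with a pale panel on top that rises from about 40 mm high at the edge nearest the robot to 110 mm at the far edge (slope 0.28 rad). Origin: centre of its underside; x horizontal, pointing towards the high edge.
- spot (a point): Centre of the 16 mm dark spot on top of the steel pick-up disc (32 mm across, standing 8 mm above the panel, on the panel's middle line near its low edge). Axes are those of the sloping panel: z square out of the panel (leaning 0.28 rad from vertical towards the robot's side), x up the slope, y along the panel.
- cover_left_hinge (a point): Hinge line, at cover-top height, of the left (+y) cover: a black plastic flap 60 mm long from hinge to free edge, 50 mm wide, 7 mm thick, hinged on its up-slope end; the free edge points down the slope. Axes turn with the cover: x from the free edge towards the hinge, y along the hinge, z out of its top face. Fully shut, they are parallel to those of spot.
- cover_left_press (a point): Point on the top face of the left cover, 45 mm from the hinge line, 15 mm short of the free edge, mid-width; a good place to push. Shut, it lies 22 mm above the panel. Axes as for the cover.
- cover_left (a joint): Angle of the left cover in rad: 0 shut, starts 0.5 to 0.8 open. A light spring lifts it; over the last 0.12 rad its edge rib snaps under a small steel spring catch, which then holds it (about 0.01 when pushed fully home). It takes about 8 N at the press point; push until it stops, 12 to 20 N does no harm. If let go before the click it springs up again to about 0.4.
- cover_right_hinge (a point): The same for the right (-y) cover.
- cover_right_press (a point): The same for the right cover.
- cover_right (a joint): The same for the right cover.
- stand: Fixed probe stand: grey block 64 x 64 mm on an 84 mm square foot, 90 mm high, with an upright 23 mm hole through its middle. Origin: centre of its underside.
- probe_grip (a point): Centre of the grip of the loose probe (about 0.15 kg): black square grip 26 x 26 mm and 56 mm long, z along the probe pointing away from the tip, x and y square to the grip's faces. A 36 mm round collar (6 mm high, underside 34 mm below this point) rests on the stand's top; below it a 20 mm round steel nose 50 mm long and the sprung tip hang in the hole. A 6 mm cap stands on the grip; the top of all is 34 mm above this point. Lift it straight up by 90 mm to clear the stand.
- probe_tip (a point): Very end of the probe's sprung tip: a 6 mm steel rod with an 8 mm ball end, on the probe's axis, 108 mm below probe_grip when not pushed in. Axes as for probe_grip.
- plunger (a joint): How far the sprung tip is pushed into the probe, m: 0 free, 0.014 bottomed. Spring: 1 N to start, 0.25 N more per mm, so half way (0.007) is about 2.75 N.
- probe: The probe as a whole; origin at probe_grip.
- filter: Bystander: grey round mask filter, 100 mm across, 68 mm high; origin at the centre of its underside.
- bottle: Bystander: clear drinks bottle, 64 mm across, 200 mm high; origin at the centre of its underside.
- mouse: Bystander: black computer mouse 105 x 60 x 33 mm; origin at the centre of its underside.
Things that resemble listed ones, but are neither listed nor needed, are in the scene too. Leave any pink look-alike of the probe alone.

How it is judged:
By the outcome, as a careful person would: the job done as asked, in the order asked, and still so for the second after the job is handed in, while the arm keeps its last pose, push and grip.
It also fails if it takes over 61 s, if anything falls off the work surface, if the arm or the gripper's body presses on something with over 40 N, if the wrist force passes 120 N, or if a joint passes its speed limit or range.

## Working session

There is one attempt and no reset: what is moved stays moved. The work goes in short steps, Python scripts to look and compute and a tool call to move; the robot and the scene stay as the last step left them, time stands still between calls to the robot, and variables do not carry over. Pictures are saved under pics/ and viewed, and the job is handed in when it is done.

Besides the shell and the picture viewer there is one more tool, called after "Call:" by a JSON object that holds its "name" and its "arguments", one argument or row to a line. arm_command: Moves the arm, as the interface text tells. Its arguments: {"type":"object","properties":{"plan":{"type":"array","items":{"type":"number"}}},"required":["plan"]}

```bash
ls; mkdir -p pics
python3 - <<'E'
from bench import robot,cams
import cv2
o=robot.get_obs();print(o)
for n in("scene","top"):
    s=cams.snapshot(n);cv2.imwrite(f"pics/{n}0.png",s["pixels"][:,:,::-1]);print(n,s["fov_y"],s["cx"],s["cy"],s["camera_from_world"],[k for k in s])
E
```

```text
pics
{'time': 0.0, 'joint_positions': array([-1.28410996e+00,  8.79373466e-02,  1.37219340e+00, -3.62351996e-05,
        1.68353831e+00, -1.03100093e-01]), 'qvel': array([ 1.35889718e-03, -1.77234513e-04,  4.23351954e-04,  3.20718187e-04,
        1.45852808e-03,  7.76051238e-05]), 'joint_torque': array([-1.52303110e-04, -3.40180814e+01, -3.02424753e+01,  7.19401217e-02,
        3.30155867e-02, -1.76321901e-04]), 'tool_pos': array([ 0.20883902, -0.50827562,  0.21234463]), 'ee_rot': array([-3.13952357e+00, -1.77875639e-04,  3.89782232e-01]), 'wrist_force': array([-0.69862552, -0.43578633,  1.61228964]), 'wrist_torque': array([ 0.01770784,  0.03221625, -0.02956882]), 'width': 0.09366770712838202}
scene 43.33834469890894 262.2658770157815 200.17365605830884 [[ 0.78629046  0.61783383  0.00535384 -0.41138007]
 [-0.51313669  0.64817137  0.56264075  0.20119463]
 [ 0.34414828 -0.44514631  0.82668417 -1.56109432]
 [ 0.          0.          0.          1.        ]] ['pixels', 'fov_y', 'cx', 'cy', 'camera_from_world']
top 56.97310562094209 254.40334957400873 189.56005775515504 [[-1.95517910e-02 -9.99656790e-01 -1.74364606e-02  9.61548786e-04]
 [ 9.89874273e-01 -2.18069690e-02  1.40261823e-01 -5.47421752e-01]
 [-1.40593920e-01 -1.45175339e-02  9.89960904e-01 -1.01081370e+00]
 [ 0.00000000e+00  0.00000000e+00  0.00000000e+00  1.00000000e+00]] ['pixels', 'fov_y', 'cx', 'cy', 'camera_from_world']
```

View pics/scene0.png

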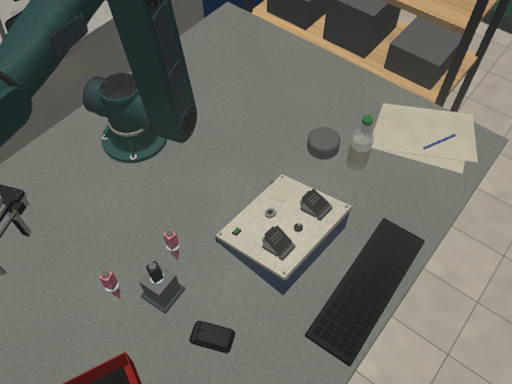

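View pics/top0.png

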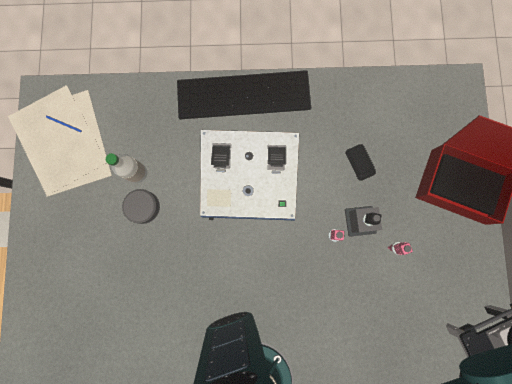

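```bash
cat > h.py <<'E'
import numpy as np,cv2
from bench import robot,cams
def snap(n,save=None):
    s=cams.snapshot(n)
    s["f"]=192/np.tan(np.radians(s["fov_y"]/2)); s["T"]=np.array(s["camera_from_world"])
    if save: cv2.imwrite(f"pics/{save}.png",s["pixels"][:,:,::-1])
    return s
def proj(s,p):
    c=s["T"][:3,:3]@np.asarray(p,float)+s["T"][:3,3]
    return np.array([s["cx"]+s["f"]*c[0]/-c[2], s["cy"]-s["f"]*c[1]/-c[2]])
def ray(s,uv):
    d=np.array([(uv[0]-s["cx"])/s["f"],-(uv[1]-s["cy"])/s["f"],-1.])
    R=s["T"][:3,:3]; return -R.T@s["T"][:3,3], R.T@d
def onplane(s,uv,n,p0):
    o,d=ray(s,uv); n=np.asarray(n,float); return o+d*(n@(np.asarray(p0)-o))/(n@d)
def atz(s,uv,z): return onplane(s,uv,[0,0,1],[0,0,z])
def tri(s1,a,s2,b):
    o1,d1=ray(s1,a);o2,d2=ray(s2,b)
    t=np.linalg.lstsq(np.c_[d1,-d2],o2-o1,rcond=None)[0]
    p,q=o1+d1*t[0],o2+d2*t[1]; return (p+q)/2,np.linalg.norm(p-q)
def crop(s,x0,y0,x1,y1,name,k=6):
    im=s["pixels"][y0:y1,x0:x1,::-1]; im=cv2.resize(im,None,fx=k,fy=k,interpolation=cv2.INTER_CUBIC)
    for x in range((x0+9)//10*10,x1,10):
        cv2.line(im,((x-x0)*k,0),((x-x0)*k,6),(0,0,255),1);cv2.putText(im,str(x),((x-x0)*k,16),0,.35,(0,0,255),1)
    for y in range((y0+9)//10*10,y1,10):
        cv2.line(im,(0,(y-y0)*k),(6,(y-y0)*k),(0,0,255),1);cv2.putText(im,str(y),(8,(y-y0)*k+4),0,.35,(0,0,255),1)
    cv2.imwrite(f"pics/{name}.png",im)
E
python3 - <<'E'
from h import *
t=snap("top");s=snap("scene")
crop(t,190,120,310,225,"t1",6);crop(s,205,165,360,295,"s1",5)
crop(t,320,195,420,260,"t2",8);crop(s,90,220,200,315,"s2",7)
E
```

```text
(no output)
```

View pics/t1.png

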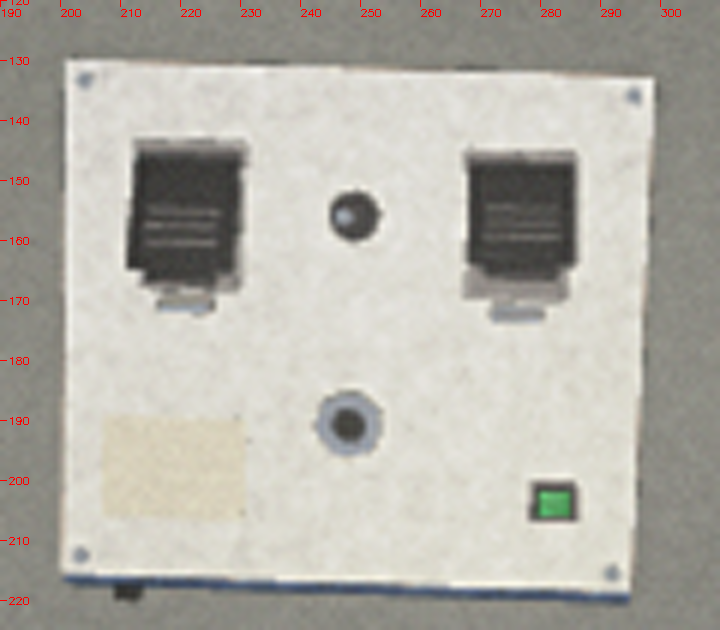

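View pics/s1.png

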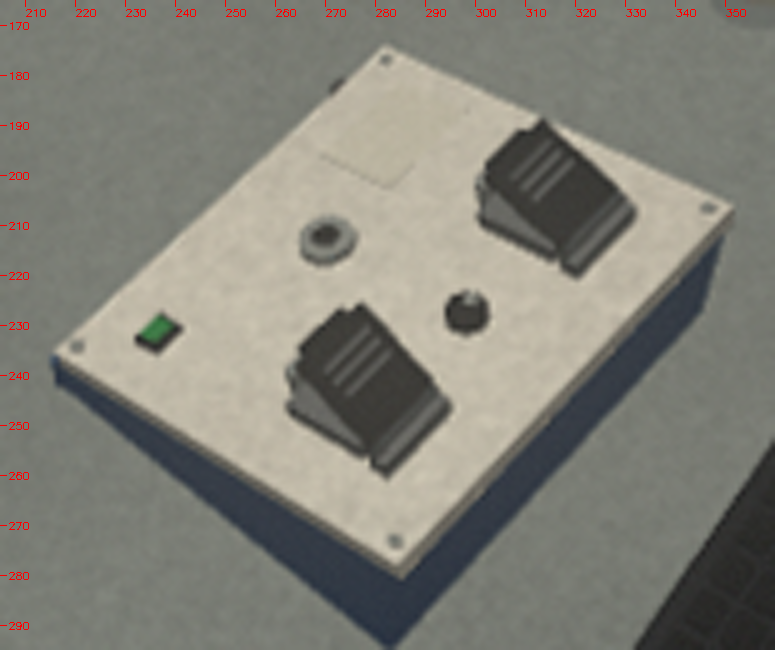

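View pics/t2.png

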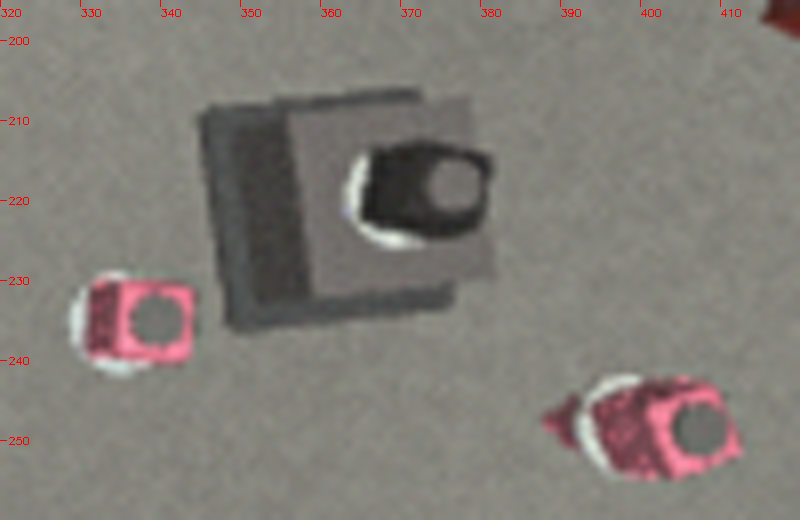

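View pics/s2.png

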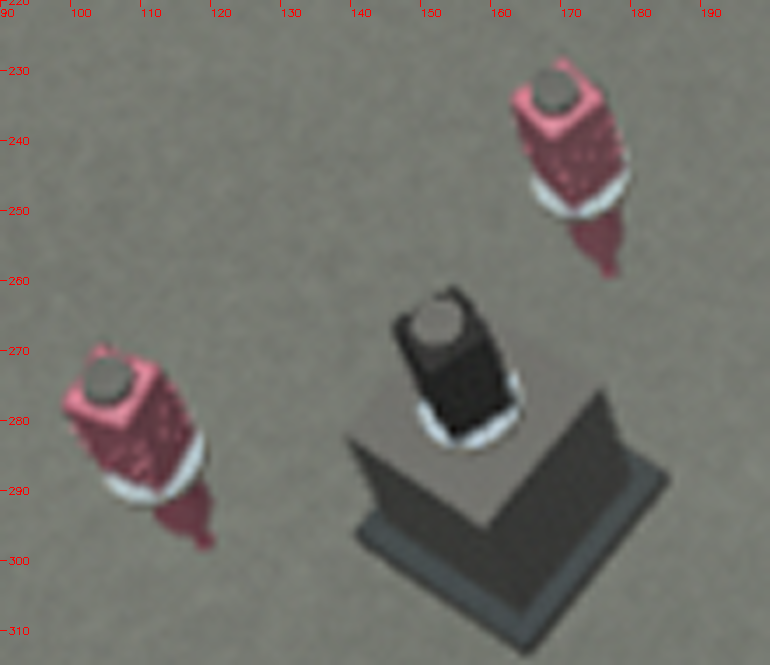

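Run:
```python
from h import *
t=snap("top");s=snap("scene")
P={"FL":((200.7,130.2),(350,206.5)),"FR":((298.8,133),(284.5,278)),"NL":((200.3,215.5),(282.2,174.3)),"NR":((294.8,218.5),(216.2,235.5)),
"screwFL":((204.2,133.2),(344.5,206.6)),"screwFR":((295.6,136),(281.8,273)),"screwNL":((203.5,212.5),(282.2,177)),"screwNR":((292,215.5),(220.6,234.2)),
"spot":((248,190.8),(269.8,212.2)),"dome":((249,156),(296.5,227.5)),
"cap":((376.5,218),(152.5,266)),"LtipL":((212.5,164.5),None)}
for k,(a,b) in P.items():
    if b: p,e=tri(t,a,s,b); print(k,p.round(4),round(e,4))
# stand top corners z=.09
for uv in [(355.2,209),(378.2,207),(381.5,229.5),(358.5,232.2)]: print("st top",atz(t,uv,.09).round(4))
for uv in [(137.5+2,282.5),(175.8,275.8),(159.5,295.5)]: print("st sc",atz(s,uv,.09).round(4))
for uv in [(345,209),(349,236.5)]: print("foot top",atz(t,uv,.008).round(4))
for uv in [(140.5,296.5),(185.3,288),(165,312.5)]: print("foot sc",atz(s,uv,.01).round(4))
print("cap top z",atz(t,(376.5,218),.09+.068).round(4),atz(s,(152.5,266),.158).round(4))
```

```text
FL [0.7126 0.1385 0.1029] 0.0008
FR [ 0.6986 -0.1394  0.1038] 0.0033
NL [0.4755 0.1525 0.0361] 0.0047
NR [ 0.4604 -0.1261  0.0362] 0.0031
screwFL [0.7022 0.1276 0.1059] 0.0018
screwFR [ 0.6876 -0.1316  0.1057] 0.0018
screwNL [0.4836 0.1421 0.0404] 0.0039
screwNR [ 0.4692 -0.1176  0.0411] 0.0034
spot [0.5409 0.0085 0.067 ] 0.0022
dome [0.636  0.0018 0.0934] 0.0013
cap [ 0.4501 -0.3263  0.1544] 0.0016
st top [ 0.4792 -0.2906  0.09  ]
st top [ 0.4834 -0.3547  0.09  ]
st top [ 0.4211 -0.3595  0.09  ]
st top [ 0.415  -0.2959  0.09  ]
st sc [ 0.4256 -0.3615  0.09  ]
st sc [ 0.4826 -0.2937  0.09  ]
st sc [ 0.488  -0.3554  0.09  ]
foot top [ 0.4864 -0.282   0.008 ]
foot top [ 0.4041 -0.2894  0.008 ]
foot sc [ 0.4166 -0.3718  0.01  ]
foot sc [ 0.4909 -0.2832  0.01  ]
foot sc [ 0.4965 -0.3636  0.01  ]
cap top z [ 0.4493 -0.3257  0.158 ] [ 0.4525 -0.3266  0.158 ]
```

```bash
python3 - <<'E'
from h import *
t=snap("top");s=snap("scene")
crop(t,205,135,290,180,"t3",9);crop(s,255,180,345,270,"s3",6)
def g(S,x0,y0,x1,y1,n,k):
    im=S["pixels"][y0:y1,x0:x1,::-1].astype(float); im=np.clip((im/255)**.5*1.3*255,0,255).astype(np.uint8)
    S2=dict(S); px=S["pixels"].copy(); px[y0:y1,x0:x1]=im[:,:,::-1]; S2["pixels"]=px; crop(S2,x0,y0,x1,y1,n,k)
g(t,352,200,392,240,"t4",14); g(s,135,250,185,300,"s4",12)
E
python3 -c "
import cv2,numpy as np
a=cv2.imread('pics/t4.png');b=cv2.imread('pics/s4.png')
a=cv2.resize(a,(400,400));b=cv2.resize(b,(400,400));cv2.imwrite('pics/g4.png',np.hstack([a,b]))"
```

```text
(no output)
```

View pics/t3.png

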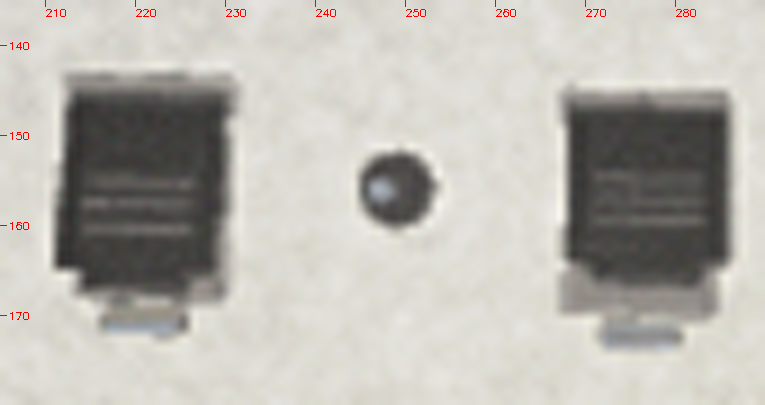

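View pics/s3.png

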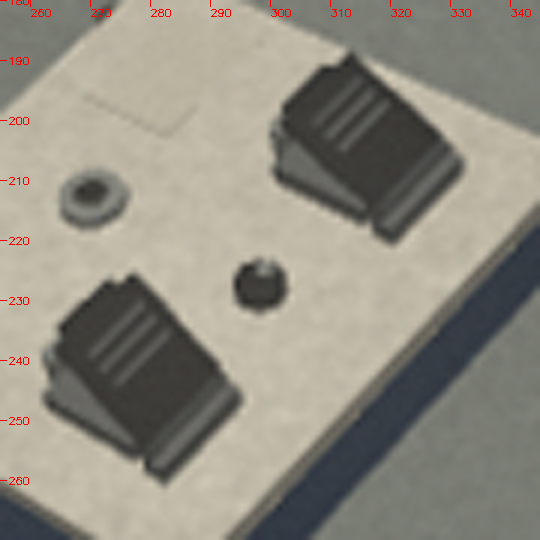

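View pics/g4.png

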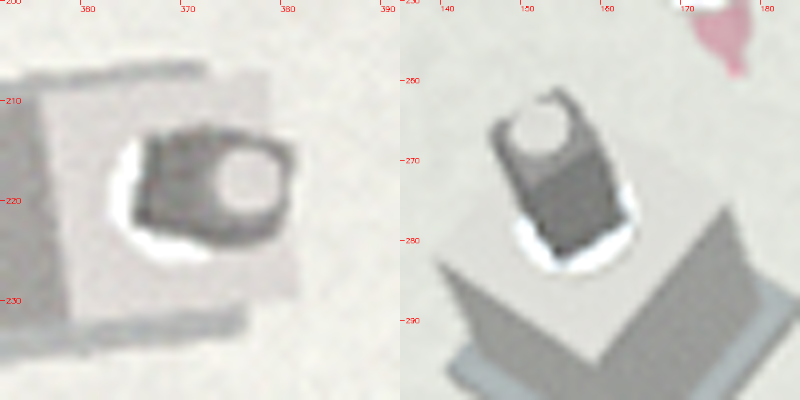

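Run:
```python
from h import *
t=snap("top");s=snap("scene")
L=lambda n,S,uv,z:print(n,atz(S,uv,z).round(4))
L("gripS left",s,(146,267),.152);L("gripS top",s,(154.3,261),.152);L("gripS right",s,(159.6,269.3),.152)
L("bot",s,(154.5,282.5),.096);L("botR",s,(163,277.5),.096)
L("gripT r1",t,(381,215),.152);L("gripT r2",t,(379.3,223.8),.152)
L("gripT b1",t,(366.5,213.5),.096);L("gripT b2",t,(365.3,222.8),.096)
L("decoy1",t,(339,235),.142);L("decoy2",t,(406,248.5),.142)
print("decoy tri",tri(t,(339,235),s,(168.2,233.3)),tri(t,(406,248.5),s,(105.5,274.5)))
a=.28;y=-.0545
c=np.array([.5868,.0064,.075])
ex=np.array([np.cos(y)*np.cos(a),np.sin(y)*np.cos(a),np.sin(a)]);ey=np.array([-np.sin(y),np.cos(y),0]);n=np.cross(ex,ey);print("n",n)
def pl(S,uv,h):
    p=onplane(S,uv,n,c+h*n); return np.r_[(p-c)@ex,(p-c)@ey].round(4),p.round(4)
print("spot",pl(t,(248,190.8),.008),pl(s,(269.8,212.2),.008))
print("screws",[pl(t,u,0)[0] for u in [(204.2,133.2),(295.6,136),(203.5,212.5),(292,215.5)]],[pl(s,u,0)[0] for u in [(344.5,206.6),(281.8,273),(282.2,177),(220.6,234.2)]])
print("L hinge",pl(t,(221.2,145.8),.022),pl(s,(323.5,210.3),.022))
print("R hinge",pl(t,(277.3,147),.022),pl(s,(287,249.8),.022))
print("catch L",pl(t,(220.7,170.7),.012),"R",pl(t,(276,172.2),.012))
print("free edge tri L",tri(t,(219.5,165.5),s,(306,192.3)),"R",tri(t,(277.2,165.5),s,(269.5,231)))
```

```text
gripS left [ 0.4394 -0.3365  0.152 ]
gripS top [ 0.4435 -0.3133  0.152 ]
gripS right [ 0.4687 -0.321   0.152 ]
bot [ 0.4571 -0.3402  0.096 ]
botR [ 0.4639 -0.3179  0.096 ]
gripT r1 [ 0.4572 -0.3398  0.152 ]
gripT r2 [ 0.4345 -0.3339  0.152 ]
gripT b1 [ 0.4656 -0.3193  0.096 ]
gripT b2 [ 0.4401 -0.3144  0.096 ]
decoy1 [ 0.4079 -0.2306  0.142 ]
decoy2 [ 0.3698 -0.4015  0.142 ]
decoy tri (array([ 0.40747113, -0.23258319,  0.13510599]), np.float64(0.0014258528902382347)) (array([ 0.36935505, -0.40518077,  0.13347991]), np.float64(0.0005938828336629033))
n [-0.27594533  0.01505393  0.96105544]
spot (array([-0.0467, -0.0014]), array([0.5397, 0.0076, 0.0698])) (array([-0.0432, -0.0013]), array([0.543 , 0.0074, 0.0707]))
screws [array([0.1135, 0.1279]), array([ 0.113 , -0.1316]), array([-0.1164,  0.1279]), array([-0.1165, -0.1314])] [array([0.1126, 0.1263]), array([ 0.112 , -0.1331]), array([-0.1121,  0.1294]), array([-0.1127, -0.13  ])]
L hinge (array([0.0798, 0.0763]), array([0.6614, 0.0787, 0.1182])) (array([0.0873, 0.0714]), array([0.6684, 0.0735, 0.1203]))
R hinge (array([ 0.081 , -0.0802]), array([ 0.6541, -0.0776,  0.1185])) (array([ 0.0907, -0.0823]), array([ 0.6633, -0.0802,  0.1212]))
catch L (array([0.0092, 0.0778]), array([0.5965, 0.0838, 0.0891])) R (array([ 0.0098, -0.0796]), array([ 0.5885, -0.0734,  0.0892]))
free edge tri L (array([0.60302559, 0.08292291, 0.13339076]), np.float64(0.0023536711725668995)) R (array([ 0.59976142, -0.0731954 ,  0.13579457]), np.float64(0.004876396054351165))
```

```bash
cat > m.py <<'E'
from h import *
from scipy.spatial.transform import Rotation as Ro, Slerp
a=.28;yw=-.0545
c=np.array([.5868,.0064,.075])
ex=np.array([np.cos(yw)*np.cos(a),np.sin(yw)*np.cos(a),np.sin(a)]);ey=np.array([-np.sin(yw),np.cos(yw),0]);n=np.cross(ex,ey)
def W(x,y,h): return c+x*ex+y*ey+h*n
RP=Ro.from_matrix(np.c_[ex,-ey,-n])
def cur():
    o=robot.get_obs(); return np.array(o["tool_pos"]),Ro.from_euler("xyz",o["ee_rot"])
def rows(p0,R0,p1,R1,N,g):
    sl=Slerp([0,1],Ro.concatenate([R0,R1])); p,R=p0,R0
    for i in range(1,N+1):
        q=p0+(p1-p0)*i/N; Q=sl(i/N)
        d=(R.inv().apply(q-p)*100).round(2); r=np.degrees((R.inv()*Q).as_rotvec()).round(1)
        print(", ".join(map(str,np.r_[d,r].tolist()+[g])),","); p=p+R.apply(d/100); R=R*Ro.from_rotvec(np.radians(r))
    return p,R
E
python3 - <<'E'
from m import *
p,R=cur()
T=W(.034,-.080,.022+.008+.055); print("target",T)
p,R=rows(p,R,np.array([.30,-.40,.26]),R,4,1)
p,R=rows(p,R,T,RP,10,1)
E
```

```text
target [ 0.59161417 -0.07398159  0.1660858 ]
3.14, -1.65, -1.16, 0.0, 0.0, 0.0, 1 ,
3.14, -1.65, -1.17, 0.0, 0.0, 0.0, 1 ,
3.13, -1.65, -1.16, 0.0, 0.0, 0.0, 1 ,
3.14, -1.65, -1.16, 0.0, 0.0, 0.0, 1 ,
3.94, -1.91, 0.94, -0.4, 1.6, 2.5, 1 ,
3.82, -2.08, 1.03, -0.3, 1.6, 2.6, 1 ,
3.69, -2.26, 1.13, -0.4, 1.5, 2.5, 1 ,
3.56, -2.43, 1.2, -0.3, 1.6, 2.5, 1 ,
3.42, -2.58, 1.29, -0.4, 1.6, 2.5, 1 ,
3.26, -2.74, 1.37, -0.3, 1.6, 2.6, 1 ,
3.1, -2.89, 1.44, -0.4, 1.5, 2.5, 1 ,
2.92, -3.04, 1.49, -0.4, 1.6, 2.5, 1 ,
2.75, -3.16, 1.56, -0.3, 1.6, 2.6, 1 ,
2.56, -3.3, 1.61, -0.4, 1.6, 2.5, 1 ,
```

Call:
{"name": "arm_command", "arguments": {
  "plan": [3.1,-1.6,-1.2,0,0,0,1,3.1,-1.6,-1.2,0,0,0,1,3.1,-1.7,-1.2,0,0,0,1,3.1,-1.7,-1.2,0,0,0,1,3.9,-1.9,0.9,-0.4,1.6,2.5,1,3.8,-2.1,1.0,-0.3,1.6,2.6,1,3.7,-2.3,1.1,-0.4,1.5,2.5,1,3.6,-2.4,1.2,-0.3,1.6,2.5,1]
}}

```text
time: 1.5
tool_pos: [0.4159, -0.269, 0.225]
ee_rot: [3.126, -0.113, 0.213]
wrist_force: [-0.2, -0.1, -0.1]
width: 0.0174
```

Call:
{"name": "arm_command", "arguments": {
  "plan": [3.4,-2.6,1.2,-0.4,1.6,2.5,1,3.3,-2.7,1.3,-0.3,1.6,2.6,1,3.1,-2.9,1.4,-0.4,1.5,2.5,1,2.9,-3.0,1.4,-0.4,1.6,2.5,1,2.8,-3.2,1.5,-0.3,1.6,2.6,1,2.6,-3.3,1.5,-0.4,1.6,2.5,1,0,0,0,0,0,0,1,0,0,0,0,0,0,1]
}}

```text
time: 2.5
tool_pos: [0.5899, -0.0749, 0.1734]
ee_rot: [3.14, -0.28, -0.054]
wrist_force: [0.2, 0.5, 0.1]
width: 0.0003
```

Run:
```python
from m import *
p,R=cur();print(p,R.as_euler("xyz"),robot.get_obs()["wrist_force"])
T=W(.034,-.080,.022+.008+.055)
p,R=rows(p,R,T,RP,1,1)
t=snap("top");s=snap("scene");crop(t,180,100,310,225,"t5",4);crop(s,205,120,360,295,"s5",3)
x=cv2.imread("pics/t5.png");y=cv2.imread("pics/s5.png");w=np.zeros((525,x.shape[1]+y.shape[1],3),np.uint8);w[:500,:520]=x;w[:525,520:]=y;cv2.imwrite("pics/c5.png",cv2.resize(w,(790,int(525*790/w.shape[1]))))
```

```text
[ 0.58987597 -0.07485765  0.17343638] [ 3.14030267 -0.28004301 -0.05394976] [0.20358261 0.46436691 0.07456637]
-0.04, -0.1, 0.75, 0.1, -0.0, 0.0, 1 ,
```

View pics/c5.png

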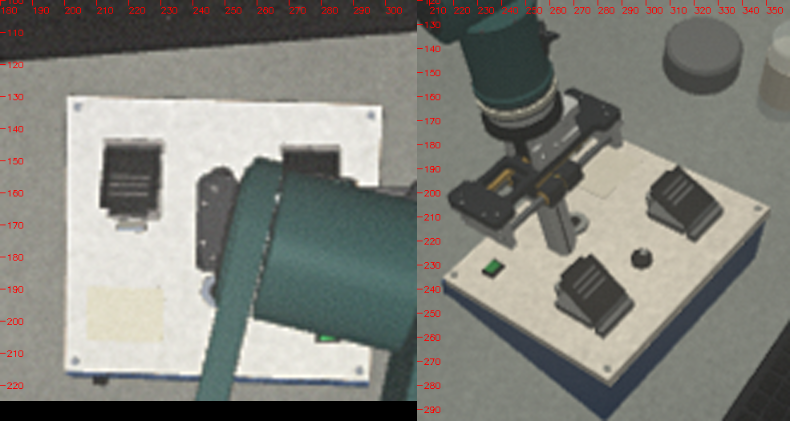

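Call:
{"name": "arm_command", "arguments": {
  "plan": [0,-0.1,1.2,0,0,0,1,0,0,1.2,0,0,0,1,0,0,1,0,0,0,1,0,0,1,0,0,0,1,0,0,0.5,0,0,0,1,0,0,0.5,0,0,0,1,0,0,0.3,0,0,0,1,0,0,0,0,0,0,1]
}}

```text
time: 3.6
tool_pos: [0.6058, -0.0745, 0.1191]
ee_rot: [3.141, -0.28, -0.054]
wrist_force: [-2.5, 0.4, 2.3]
width: 0.0003
```

Call:
{"name": "arm_command", "arguments": {
  "plan": [0,0,0.2,0,0,0,1,0,0,0.2,0,0,0,1,0,0,0.1,0,0,0,1,0,0,0,0,0,0,1]
}}

```text
time: 4.1
tool_pos: [0.6074, -0.0745, 0.1135]
ee_rot: [3.141, -0.281, -0.055]
wrist_force: [-2.5, -0.4, 0.8]
width: -0.0
```

Call:
{"name": "arm_command", "arguments": {
  "plan": [0,0,0.2,0,0,0,1,0,0,0.1,0,0,0,1,0,0,0.1,0,0,0,1,0,0,0,0,0,0,1]
}}

```text
time: 4.6
tool_pos: [0.6077, -0.0746, 0.1129]
ee_rot: [3.14, -0.28, -0.054]
wrist_force: [-12.0, 1.2, 14.7]
width: 0.0005
```

Call:
{"name": "arm_command", "arguments": {
  "plan": [0,0,-0.4,0,0,0,1,0,0,-2,0,0,0,1,0,0,-4,0,0,0,1,0,-3,-2,0,0,0,1,0,-4,0,0,0,0,1,0,-4,0,0,0,0,1,0,-4.5,0,0,0,0,1,0,0,0,0,0,0,1]
}}

```text
time: 5.6
tool_pos: [0.5938, 0.0844, 0.1898]
ee_rot: [-3.142, -0.28, -0.05]
wrist_force: [0.2, -0.1, -0.0]
width: 0.0005
```

Run:
```python
from m import *
p,R=cur();print(p,R.as_euler("xyz"),robot.get_obs()["wrist_force"])
T=W(.034,.077,.022+.008)
p,R=rows(p,R,T,RP,1,1)
t=snap("top");s=snap("scene");crop(t,180,100,310,225,"t5",4);crop(s,205,120,360,295,"s5",3)
x=cv2.imread("pics/t5.png");y=cv2.imread("pics/s5.png");w=np.zeros((525,x.shape[1]+y.shape[1],3),np.uint8);w[:500,:520]=x;w[:525,520:]=y;cv2.imwrite("pics/c6.png",cv2.resize(w,(790,int(525*790/w.shape[1]))))
```

```text
[0.59376254 0.08442941 0.18983323] [-3.14151777 -0.28028589 -0.05015981] [ 0.23784633 -0.09865486 -0.01625459]
-0.04, 0.14, 7.96, -0.1, -0.0, 0.2, 1 ,
```

View pics/c6.png

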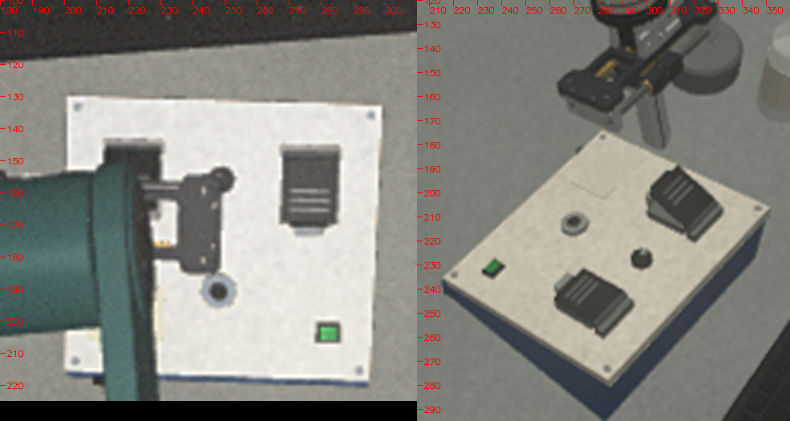

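Call:
{"name": "arm_command", "arguments": {
  "plan": [0,0.1,2,0,0,0,1,0,0,1.8,0,0,0,1,0,0,1.2,0,0,0,1,0,0,1,0,0,0,1,0,0,0.8,0,0,0,1,0,0,0.5,0,0,0,1,0,0,0.4,0,0,0,1,0,0,0.2,0,0,0,1]
}}

```text
time: 6.7
tool_pos: [0.6155, 0.0793, 0.115]
ee_rot: [3.141, -0.281, -0.055]
wrist_force: [-1.1, -0.0, 1.3]
width: 0.0003
```

Call:
{"name": "arm_command", "arguments": {
  "plan": [0,0,0.1,0,0,0,1,0,0,0.1,0,0,0,1,0,0,0.1,0,0,0,1,0,0,0,0,0,0,1]
}}

```text
time: 7.2
tool_pos: [0.6161, 0.0793, 0.1133]
ee_rot: [3.141, -0.281, -0.055]
wrist_force: [-6.4, -0.1, 8.2]
width: 0.0004
```

Call:
{"name": "arm_command", "arguments": {
  "plan": [0,0,0.1,0,0,0,1,0,0,0.1,0,0,0,1,0,0,0,0,0,0,1]
}}

```text
time: 7.58
tool_pos: [0.6162, 0.0793, 0.113]
ee_rot: [3.141, -0.281, -0.054]
wrist_force: [-12.4, -0.4, 14.0]
width: 0.0
```

Call:
{"name": "arm_command", "arguments": {
  "plan": [0,0,-0.5,0,0,0,1,0,0,-2,0,0,0,1,0,0,-5,0,0,0,0.5,0,2,-5,0,0,0,0.3,0,4,-1,0,0,0,0.3,0,5,0,0,0,0,0.3,0,5,0,0,0,0,0.3,0,5,0,0,0,0,0.3]
}}

```text
time: 8.57
tool_pos: [0.5681, -0.1301, 0.2395]
ee_rot: [3.141, -0.282, -0.054]
wrist_force: [2.0, -0.1, 0.2]
width: 0.057
```

Run:
```python
from m import *
p,R=cur();print(p,R.as_euler("xyz"),robot.get_obs()["wrist_force"])
RG=Ro.from_euler("xyz",[np.pi,0,-.24])
p,R=rows(p,R,np.array([.451,-.3262,.26]),RG,8,.3)
p,R=rows(p,R,np.array([.451,-.3262,.113]),RG,4,.3)
t=snap("top");s=snap("scene");crop(t,180,100,310,225,"t5",4);crop(s,205,120,360,295,"s5",3)
x=cv2.imread("pics/t5.png");y=cv2.imread("pics/s5.png");w=np.zeros((525,x.shape[1]+y.shape[1],3),np.uint8);w[:500,:520]=x;w[:525,520:]=y;cv2.imwrite("pics/c7.png",cv2.resize(w,(790,int(525*790/w.shape[1]))))
```

```text
[ 0.5681381  -0.13010314  0.23953467] [ 3.14056517 -0.28155947 -0.0544926 ] [ 2.01103836 -0.08033697  0.18286657]
-1.21, 2.53, -0.61, -0.2, -2.0, 1.3, 0.3 ,
-1.16, 2.55, -0.56, -0.2, -2.0, 1.3, 0.3 ,
-1.13, 2.59, -0.52, -0.1, -2.0, 1.4, 0.3 ,
-1.08, 2.61, -0.47, -0.2, -2.0, 1.3, 0.3 ,
-1.04, 2.64, -0.42, -0.2, -2.1, 1.3, 0.3 ,
-0.99, 2.66, -0.38, -0.2, -2.0, 1.3, 0.3 ,
-0.95, 2.69, -0.33, -0.2, -2.0, 1.3, 0.3 ,
-0.89, 2.71, -0.29, -0.1, -2.0, 1.3, 0.3 ,
-0.0, 0.0, 3.67, -0.0, 0.0, 0.0, 0.3 ,
-0.0, 0.0, 3.68, -0.0, 0.0, 0.0, 0.3 ,
-0.0, 0.01, 3.67, -0.0, 0.0, 0.0, 0.3 ,
-0.0, -0.0, 3.68, -0.0, 0.0, 0.0, 0.3 ,
```

View pics/c7.png

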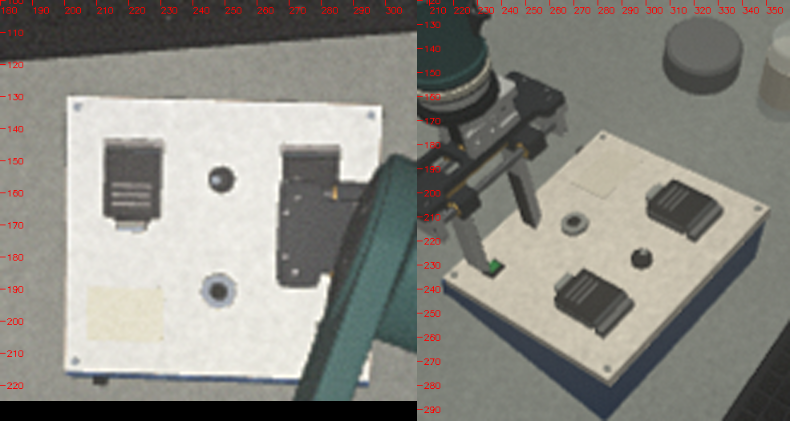

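Call:
{"name": "arm_command", "arguments": {
  "plan": [-1.2,2.5,-0.6,-0.2,-2,1.3,0.3,-1.2,2.6,-0.6,-0.2,-2,1.3,0.3,-1.1,2.6,-0.5,-0.1,-2,1.4,0.3,-1.1,2.6,-0.5,-0.2,-2,1.3,0.3,-1,2.6,-0.4,-0.2,-2.1,1.3,0.3,-1,2.7,-0.4,-0.2,-2,1.3,0.3,-1,2.7,-0.3,-0.2,-2,1.3,0.3,-0.9,2.7,-0.3,-0.1,-2,1.3,0.3]
}}

```text
time: 9.68
tool_pos: [0.4506, -0.3249, 0.2601]
ee_rot: [-3.141, 0.002, -0.239]
wrist_force: [-0.4, 0.1, 1.4]
width: 0.0656
```

Call:
{"name": "arm_command", "arguments": {
  "plan": [0,0,0,0,0,0,0.3,0,0,0,0,0,0,0.3]
}}

```text
time: 9.93
tool_pos: [0.451, -0.3238, 0.26]
ee_rot: [-3.14, 0.001, -0.238]
wrist_force: [0.1, 0.5, 0.1]
width: 0.0658
```

Run:
```python
from m import *
p,R=cur();print(p,R.as_euler("xyz"),robot.get_obs()["wrist_force"])
RG=Ro.from_euler("xyz",[np.pi,0,-.24])
p,R=rows(p,R,np.array([.451,-.3262,.18]),RG,1,.3)
t=snap("top");s=snap("scene");crop(t,320,185,420,260,"t5",4);crop(s,90,180,200,315,"s5",5)
x=cv2.imread("pics/t5.png");y=cv2.imread("pics/s5.png");w=np.zeros((680,960,3),np.uint8);w[:x.shape[0],:x.shape[1]]=x;w[:675,400:950]=y;cv2.imwrite("pics/c8.png",cv2.resize(w,(790,560)))
```

```text
[ 0.45097119 -0.32377704  0.25996056] [-3.13996881e+00  8.58631321e-04 -2.38094501e-01] [0.10482849 0.48060513 0.13549145]
0.07, 0.25, 8.0, -0.1, 0.0, 0.1, 0.3 ,
```

View pics/c8.png

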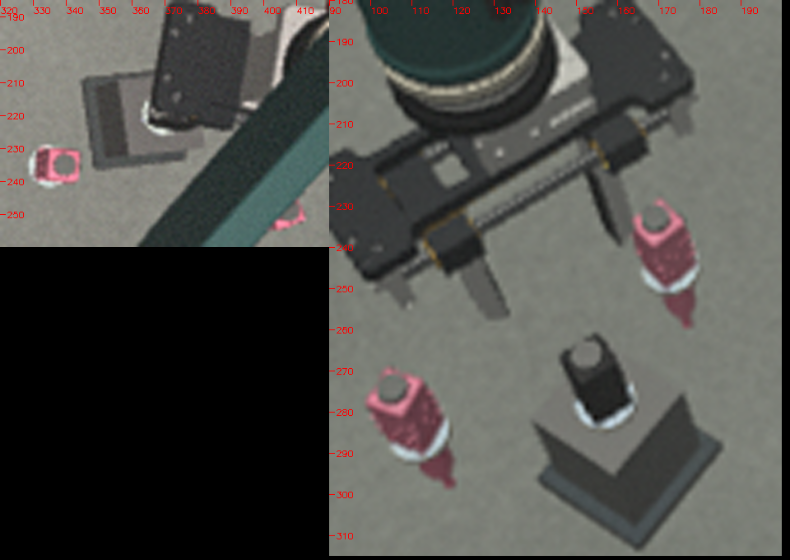

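Call:
{"name": "arm_command", "arguments": {
  "plan": [0,0.2,3.7,0,0,0,0.3,0,0,2.5,0,0,0,0.3,0,0,2.0,0,0,0,0.3,0,0,2,0,0,0,0.3,0,0,2,0,0,0,0.3,0,0,1.5,0,0,0,0.3,0,0,1,0,0,0,0.3,0,0,0,0,0,0,0.3]
}}

```text
time: 11.02
tool_pos: [0.4495, -0.326, 0.1127]
ee_rot: [-3.14, 0.002, -0.239]
wrist_force: [-0.9, -0.4, 0.0]
width: 0.0655
```

Run:
```python
from m import *
p,R=cur();print(p,R.as_euler("xyz"),robot.get_obs()["wrist_force"])
s=snap("scene");crop(s,90,180,200,315,"s9",5)
```

```text
[ 0.44954062 -0.32595712  0.11265314] [-3.14017023e+00  2.30175603e-03 -2.38880820e-01] [-0.90603363 -0.43772297  0.00349793]
```

View pics/s9.png

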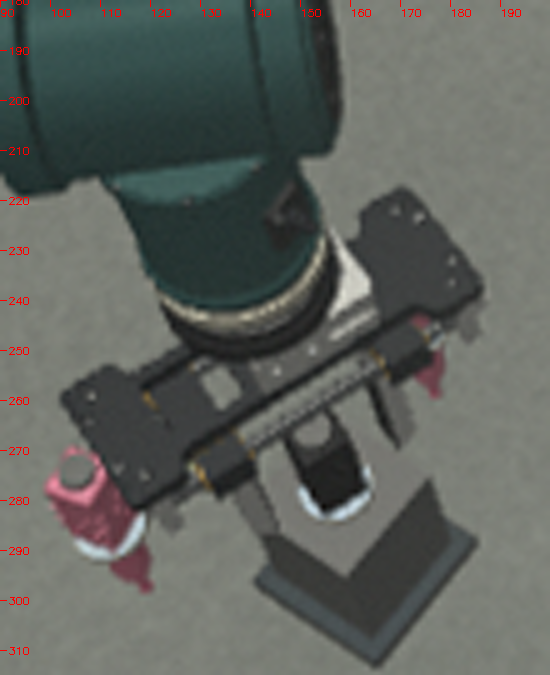

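Call:
{"name": "arm_command", "arguments": {
  "plan": [0.1,0,0,0,0,0,0.6,0,0,0,0,0,0,0.7,0,0,0,0,0,0,0.8,0,0,0,0,0,0,1,0,0,0,0,0,0,1,0,0,0,0,0,0,1]
}}

```text
time: 11.82
tool_pos: [0.4507, -0.3267, 0.1134]
ee_rot: [-3.141, 0.001, -0.239]
wrist_force: [-0.7, 1.4, -0.2]
width: 0.0257
```

Call:
{"name": "arm_command", "arguments": {
  "plan": [0,0,-0.5,0,0,0,1,0,0,-1,0,0,0,1,0,0,-2,0,0,0,1,0,0,-2,0,0,0,1,0,0,-2,0,0,0,1,0,0,-2,0,0,0,1,0,0,-2,0,0,0,1,0,0,-2.5,0,0,0,1]
}}

```text
time: 12.82
tool_pos: [0.4506, -0.3266, 0.254]
ee_rot: [-3.14, 0.002, -0.239]
wrist_force: [0.1, -0.8, -2.8]
width: 0.0257
```

Run:
```python
from m import *
p,R=cur();print(p,R.as_euler("xyz"),robot.get_obs()["wrist_force"])
s=snap("scene");t=snap("top");crop(s,90,120,220,315,"s10",4);crop(t,330,170,430,260,"t10",8)
S=np.array([.5413,.0075,.0702]); print("target TCP off 60mm",S+n*(.097+.06))
rows(p,R,S+n*(.097+.05),RP,14,1)
```

```text
[ 0.45060525 -0.3266181   0.25401969] [-3.14048533e+00  1.88946184e-03 -2.39214655e-01] [ 0.06111964 -0.76325833 -2.84714927]
target TCP off 60mm [0.49797658 0.00986347 0.2210857 ]
-0.22, -2.42, 0.31, 0.1, 1.1, -0.8, 1 ,
-0.19, -2.42, 0.3, 0.1, 1.2, -0.7, 1 ,
-0.17, -2.42, 0.31, 0.1, 1.1, -0.8, 1 ,
-0.15, -2.43, 0.31, 0.1, 1.2, -0.7, 1 ,
-0.11, -2.42, 0.31, 0.1, 1.1, -0.8, 1 ,
-0.09, -2.43, 0.31, 0.1, 1.2, -0.7, 1 ,
-0.07, -2.42, 0.32, 0.1, 1.1, -0.8, 1 ,
-0.04, -2.43, 0.32, 0.1, 1.2, -0.7, 1 ,
-0.02, -2.43, 0.32, 0.1, 1.1, -0.8, 1 ,
0.01, -2.42, 0.33, 0.1, 1.2, -0.7, 1 ,
0.03, -2.43, 0.33, 0.1, 1.1, -0.8, 1 ,
0.07, -2.42, 0.33, 0.1, 1.2, -0.7, 1 ,
0.08, -2.42, 0.34, 0.1, 1.1, -0.8, 1 ,
0.11, -2.42, 0.35, 0.1, 1.2, -0.7, 1 ,
```

View pics/s10.png

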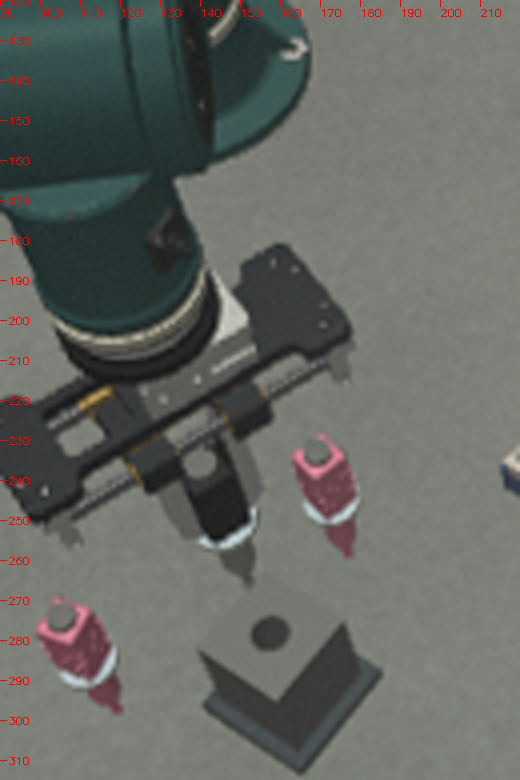

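Call:
{"name": "arm_command", "arguments": {
  "plan": [0,-1,-2,0,0,0,1,-0.2,-2.4,0,0.1,1.1,-0.8,1,-0.2,-2.4,0.3,0.1,1.2,-0.7,1,-0.2,-2.4,0.3,0.1,1.1,-0.8,1,-0.1,-2.4,0.3,0.1,1.2,-0.7,1,-0.1,-2.4,0.3,0.1,1.1,-0.8,1,-0.1,-2.4,0.3,0.1,1.2,-0.7,1,-0.1,-2.4,0.3,0.1,1.1,-0.8,1]
}}

```text
time: 13.92
tool_pos: [0.4775, -0.1496, 0.2544]
ee_rot: [-3.134, -0.138, -0.147]
wrist_force: [0.7, 1.1, -1.9]
width: 0.0258
```

Call:
{"name": "arm_command", "arguments": {
  "plan": [0,-2.4,0.3,0.1,1.2,-0.7,1,0,-2.4,0.3,0.1,1.1,-0.8,1,0,-2.4,0.3,0.1,1.2,-0.7,1,0,-2.4,0.3,0.1,1.1,-0.8,1,0.1,-2.4,0.3,0.1,1.2,-0.7,1,0.1,-2.0,0.3,0.1,1.1,-0.8,1,0.1,-1.4,0.3,0.1,1.2,-0.7,1,0,0,0,0,0,0,1]
}}

```text
time: 14.92
tool_pos: [0.5012, 0.0025, 0.2355]
ee_rot: [3.141, -0.279, -0.053]
wrist_force: [0.1, 0.0, -1.8]
width: 0.0263
```

Run:
```python
from m import *
p,R=cur();o=robot.get_obs();print(p,R.as_euler("xyz"),o["wrist_force"],o["time"])
S=np.array([.5413,.0075,.0702])
rows(p,R,S+n*(.097+.02),RP,3,1)
```

```text
[0.50121986 0.00254905 0.23551277] [ 3.14111597 -0.27888576 -0.05332492] [ 0.06220672  0.0446755  -1.83250642] 14.925
-0.25, -0.24, 1.76, 0.0, 0.0, 0.0, 1 ,
-0.24, -0.24, 1.76, 0.0, 0.0, 0.0, 1 ,
-0.25, -0.23, 1.77, 0.0, 0.1, 0.1, 1 ,
```

Call:
{"name": "arm_command", "arguments": {
  "plan": [-0.3,-0.3,1.8,0,0,0,1,-0.2,-0.2,1.8,0,0,0,1,-0.2,-0.2,1.7,0,0.1,0.1,1,0,0,0,0,0,0,1,0,0,0,0,0,0,1]
}}

```text
time: 15.55
tool_pos: [0.5104, 0.008, 0.1837]
ee_rot: [-3.142, -0.282, -0.057]
wrist_force: [0.2, 0.9, -1.1]
width: 0.0262
```

Run:
```python
from m import *
p,R=cur();o=robot.get_obs();print(p,R.as_euler("xyz"),o["wrist_force"],o["time"])
S=np.array([.5413,.0075,.0702])
rows(p,R,S+n*(.097+.02),RP,1,1)
s=snap("scene");t=snap("top");crop(s,235,170,305,240,"s11",9);crop(t,205,150,295,215,"t11",8)
tip=p+R.apply([0,0,.097]);print("pred tip",tip,proj(s,tip),proj(t,tip))
```

```text
[0.51043444 0.00795991 0.18371815] [-3.14156847 -0.28239112 -0.05729902] [ 0.23651804  0.94016642 -1.13759607] 15.55
-0.17, -0.12, 0.06, 0.0, -0.1, -0.2, 1 ,
pred tip [0.53741954 0.00641435 0.09056014] [268.05948098 207.38604995] [248.17855266 190.58292153]
```

View pics/s11.png

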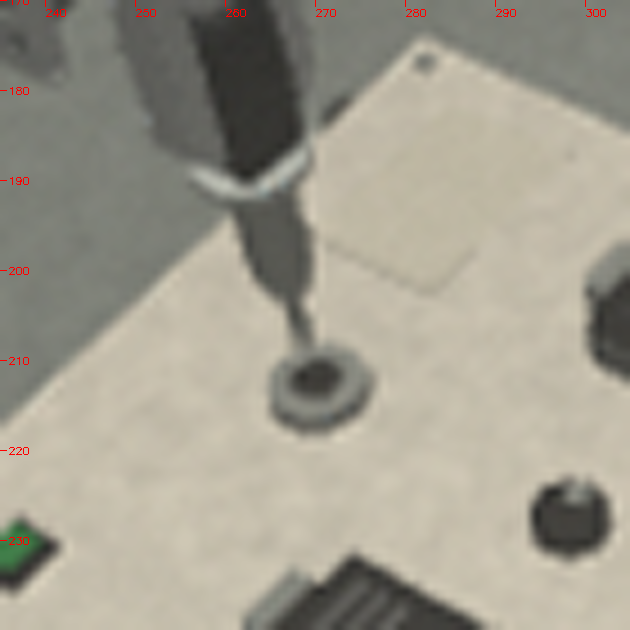

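View pics/t11.png

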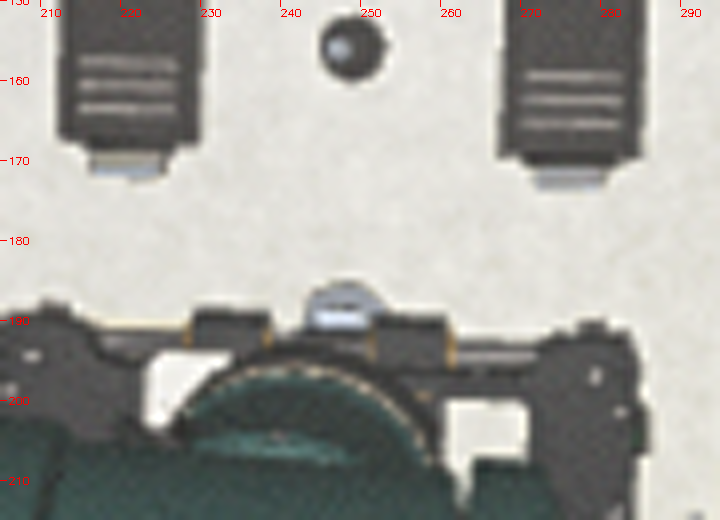

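Call:
{"name": "arm_command", "arguments": {
  "plan": [-0.2,-0.1,0.8,0,-0.1,-0.2,1,0,0,0.4,0,0,0,1,0,0,0,0,0,0,1,0,0,0,0,0,0,1]
}}

```text
time: 16.15
tool_pos: [0.5118, 0.0094, 0.1716]
ee_rot: [3.141, -0.281, -0.053]
wrist_force: [0.8, -0.0, -1.4]
width: 0.0258
```

Run:
```python
from m import *
S=np.array([.5405,.0075,.0702])
s=snap("scene");t=snap("top");crop(s,235,170,305,240,"s12",9)
p,R=cur();o=robot.get_obs();print(p,R.as_euler("xyz"),o["wrist_force"],o["time"])
tip=p+R.apply([0,0,.097]);print("tip rel (ex,ey,n) mm",(1000*np.array([(tip-S)@ex,(tip-S)@ey,(tip-S)@n])).round(1),proj(s,tip))
print("axis err deg",np.degrees((R.inv()*RP).as_rotvec()).round(2))
```

```text
[0.51188064 0.00931461 0.17184238] [ 3.1407272  -0.28102483 -0.05299064] [ 0.51096713 -0.12072157 -1.71997428] 16.25
tip rel (ex,ey,n) mm [0.6 0.2 8.6] [268.68993975 209.71328467]
axis err deg [ 0.03 -0.06  0.08]
```

View pics/s12.png

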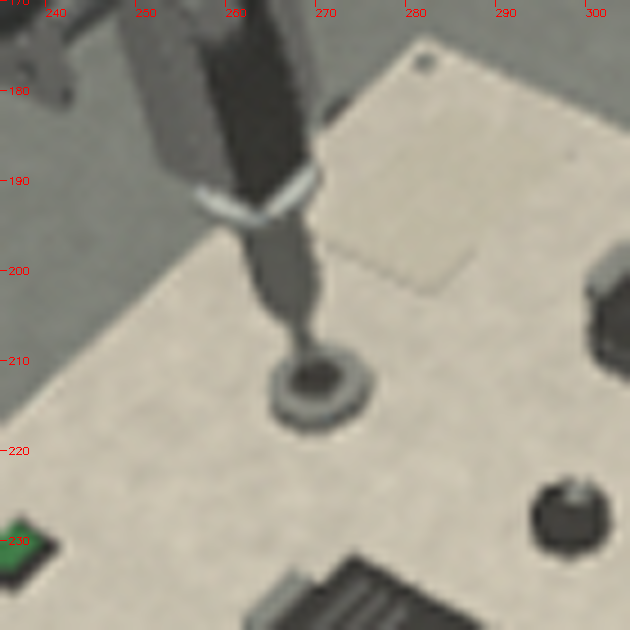

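```bash
cat > f.py <<'E'
from m import *
S=np.array([.5405,.0075,.0702])
P=[];F=[];Q=[]
for i in range(14):
    cams.snapshot("scene");p,R=cur();o=robot.get_obs();P.append(p+R.apply([0,0,.097])-S);F.append(o["wrist_force"]);Q.append(np.degrees((R.inv()*RP).as_rotvec()))
P=np.array(P);F=np.array(F);B=np.c_[ex,ey,n]
print("t",o["time"],"tip mm",(1000*P.mean(0)@B).round(2),"F",(F.mean(0)@B).round(2),"std",(F@B).std(0).round(2),"rot",np.mean(Q,0).round(2),"w",o["width"])
E
python3 f.py
```

```text
t 16.95 tip mm [0.45 0.22 8.48] F [-0.69 -0.22 -2.07] std [0.51 0.5  0.44] rot [ 0.02 -0.04  0.08] w 0.025918165741396777
```

Call:
{"name": "arm_command", "arguments": {
  "plan": [0,0,0.4,0,0,0,1,0,0,0.3,0,0,0,1,0,0,0.2,0,0,0,1,0,0,0,0,0,0,1]
}}

```text
time: 17.45
tool_pos: [0.514, 0.0092, 0.1628]
ee_rot: [3.141, -0.28, -0.053]
wrist_force: [-1.7, -0.4, -0.9]
width: 0.0261
```

```bash
python3 f.py
```

```text
t 18.15 tip mm [ 0.38  0.22 -0.52] F [-1.05  0.24 -0.73] std [0.33 0.45 0.45] rot [ 0.02 -0.03  0.08] w 0.02610197549389526
```

Call:
{"name": "arm_command", "arguments": {
  "plan": [0,0,0.2,0,0,0,1,0,0,0.2,0,0,0,1,0,0,0.1,0,0,0,1,0,0,0,0,0,0,1]
}}

```text
time: 18.65
tool_pos: [0.5158, 0.0091, 0.1583]
ee_rot: [3.141, -0.281, -0.053]
wrist_force: [-1.3, 0.6, 0.2]
width: 0.0259
```

```bash
python3 f.py
```

```text
t 19.35 tip mm [ 0.59  0.21 -5.47] F [-0.61  0.01  0.28] std [0.48 0.4  0.41] rot [ 0.02 -0.06  0.08] w 0.025686172392338388
```

Call:
{"name": "arm_command", "arguments": {
  "plan": [0,0,0.1,0,0,0,1,0,0,0,0,0,0,1]
}}

```text
time: 19.6
tool_pos: [0.516, 0.0091, 0.1572]
ee_rot: [3.141, -0.281, -0.053]
wrist_force: [0.1, -0.5, 1.2]
width: 0.026
```

```bash
python3 f.py; python3 f.py
python3 - <<'E'
from m import *
s=snap("scene");t=snap("top");crop(s,240,165,350,285,"s13",5);crop(t,190,120,310,225,"t13",5)
E
```

```text
t 20.3 tip mm [ 0.5   0.2  -6.54] F [-0.09 -0.02  0.73] std [0.53 0.59 0.52] rot [ 0.02 -0.05  0.08] w 0.025747431407075062
t 21.0 tip mm [ 0.46  0.21 -6.57] F [ 0.36 -0.14  0.74] std [0.34 0.32 0.46] rot [ 0.02 -0.04  0.08] w 0.025596403053697873
```

View pics/s13.png

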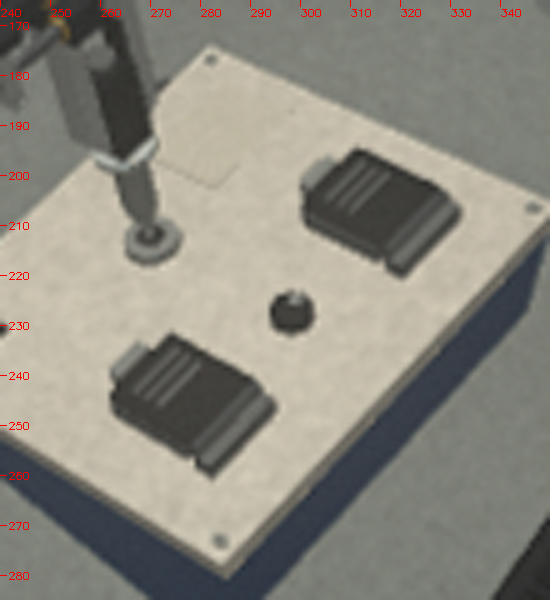

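View pics/t13.png

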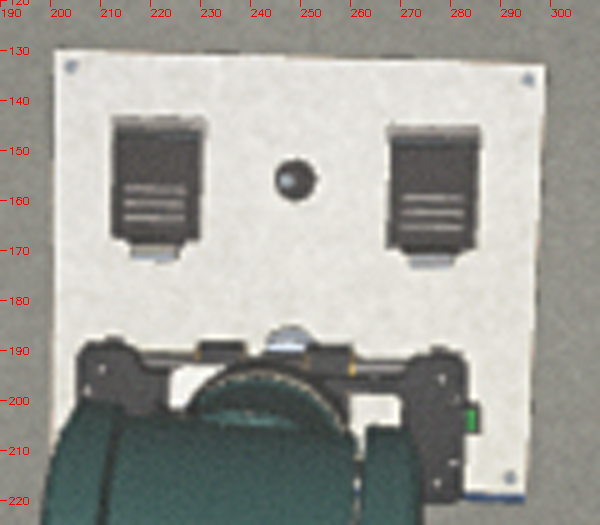

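Run:
```python
from m import *
s=snap("scene");crop(s,250,190,290,225,"s14",16)
```

```text
(no output)
```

View pics/s14.png

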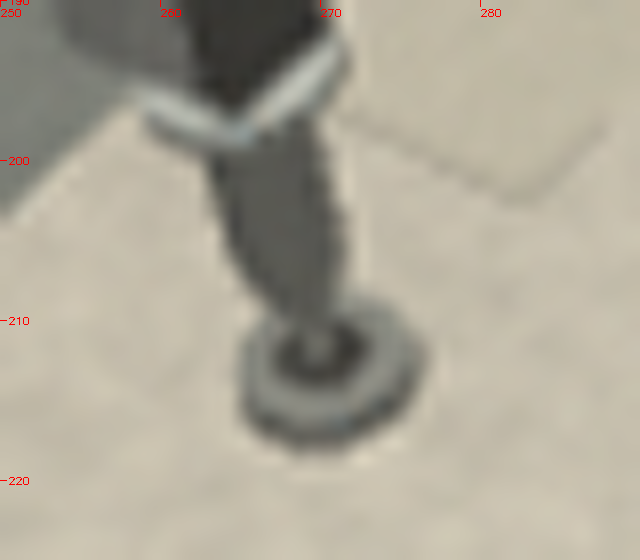

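```bash
python3 -c "
from bench import close_job
print(close_job())"
```

```text
the job is handed in; nothing more can be done
None
```

Both covers are shut. The probe is held on the pick-up disc's dark spot with its tip pushed in about half way, and I handed the job in like that at about 21 s of the 61 s allowed.

- **Covers:** I pressed the right cover, then the left, each to about 17 N. Both stayed flat and caught after I let go, and they still look shut in the last pictures.
- **Probe position:** In the last close picture the ball sits in the middle of the spot. The measured pose puts it within about 0.6 mm of my estimate of the centre. That estimate is good to about 2 mm, because the two cameras disagreed by about 3 mm along x.
- **Squareness:** The tool is within about 0.1° of my estimate of the panel's tilt.
- **Push:** The averaged force rise over free hanging is about 2.8 N, which means about 7.2 mm pushed in. The pose suggests about 6.6 mm. Both are near the 7 mm half-way point and well short of bottoming.
- **Other objects:** I did not touch the filter, bottle, mouse or pink look-alikes. I did not take a final picture to confirm where they are.

No check failed. Before contact the free-hanging force read about 2.1 N along the probe, against about 1.4 N expected from its weight. I took that as sensor offset and subtracted it.

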